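Snap the lid of a junction box shut all round its rim

TASK

The wired junction box on the bench has its lid set on, but the four flexible sections of the lid's rim still stand open. Press round the rim with the fingertips, section by section, until every one has clicked fully shut and lies flush with the lid's corners, then take the hand away. Only press: do not pick up, tip or shove the box, and leave the finished box and everything else on the bench where it is.

Things in the scene. Friction and masses are not known exactly. Their poses are not given: they have to be found in the camera images.
- jbox: Grey plastic junction box, loose, 0.75 to 1.2 kg. Origin: centre of its underside; x, y along its sides. Base 120 (x) x 160 (y) x 56 mm; lid 132 x 172 mm over the rim. Lid: middle panel recessed, at height 60 mm; four rigid corners 26 x 26 mm, already down, tops at 64.5 mm; between them four hinged rim sections. Two cable glands stick out 33 mm from the +x wall at height 26 mm.
- flap_near (a joint): Angle (rad) of the long rim section on the box's -x side (the side with the three round knock-outs); 116 mm long, 26 mm wide, folding at its inner edge. 0 = shut, top level with the lid corners; 0.38 to 0.51 at the start, outer edge 9 to 13 mm up. Pressed near its outer edge it gives way at about 10 N near 0.3, let go above 0.15 it springs open again, below 0.1 it snaps shut by itself and stays; hard stop at 0.
- flap_near_pad (a point): Place to press flap_near: on its top face at mid-length, 20 mm out from its fold and 6 mm inside its outer edge (marked by three fine ridges); moves with the section, z normal to its top face. Shut, it is 64.5 mm above the bench.
- flap_left (a joint): Angle (rad) of the short rim section on the box's +y side; 76 mm long, 26 mm wide, folding at its inner edge. 0 = shut, top level with the lid corners; 0.38 to 0.51 at the start, outer edge 9 to 13 mm up. Pressed near its outer edge it gives way at about 10 N near 0.3, let go above 0.15 it springs open again, below 0.1 it snaps shut by itself and stays; hard stop at 0.
- flap_left_pad (a point): Place to press flap_left: on its top face at mid-length, 20 mm out from its fold and 6 mm inside its outer edge (marked by three fine ridges); moves with the section, z normal to its top face. Shut, it is 64.5 mm above the bench.
- flap_far (a joint): Angle (rad) of the long rim section on the box's +x side (the side with the two cable glands); 116 mm long, 26 mm wide, folding at its inner edge. 0 = shut, top level with the lid corners; 0.38 to 0.51 at the start, outer edge 9 to 13 mm up. Pressed near its outer edge it gives way at about 10 N near 0.3, let go above 0.15 it springs open again, below 0.1 it snaps shut by itself and stays; hard stop at 0.
- flap_far_pad (a point): Place to press flap_far: on its top face at mid-length, 20 mm out from its fold and 6 mm inside its outer edge (marked by three fine ridges); moves with the section, z normal to its top face. Shut, it is 64.5 mm above the bench.
- flap_right (a joint): Angle (rad) of the short rim section on the box's -y side; 76 mm long, 26 mm wide, folding at its inner edge. 0 = shut, top level with the lid corners; 0.38 to 0.51 at the start, outer edge 9 to 13 mm up. Pressed near its outer edge it gives way at about 10 N near 0.3, let go above 0.15 it springs open again, below 0.1 it snaps shut by itself and stays; hard stop at 0.
- flap_right_pad (a point): Place to press flap_right: on its top face at mid-length, 20 mm out from its fold and 6 mm inside its outer edge (marked by three fine ridges); moves with the section, z normal to its top face. Shut, it is 64.5 mm above the bench.
- done_box: Bystander: an identical grey junction box, already closed, standing to the left of the work (its +y), same size. Origin: centre of its underside.
- gland: Bystander: spare grey plastic cable gland standing upright, hexagonal, 37 mm high, 35 mm across. Origin: centre of its underside.
- adapter: Bystander: steel coaxial adapter standing upright, stepped round barrel 42 mm high, 25 mm across at the flange. Origin: centre of its underside.
- channel_nut: Bystander: flat steel channel nut with a hole, 20 x 40 x 10 mm. Origin: centre of its underside.
- screwdriver: Bystander: black-handled screwdriver lying down, 200 mm long. Origin: on the bench below its middle.
- strut_piece: Bystander: offcut of slotted metal framing channel, 150 x 41 x 41 mm. Origin: centre of its underside.
- carton: Bystander: small closed cardboard carton, 100 x 130 x 55 mm. Origin: centre of its underside.
There are look-alikes about, which are no part of the job. What is shaped like the jbox but pink or red is not meant.

How it is judged:
By the outcome, as a careful person would: the job done as asked, in the order asked, and still so for the second after the job is handed in, with the robot touching nothing.
It also fails if it takes over 45 s, if anything falls off the work surface, if the arm or the gripper's body presses on something with over 40 N, if the wrist force passes 120 N, or if a joint passes its speed limit or range.

ROBOT

A 6-joint arm with a two-finger parallel gripper is mounted at the origin on the work surface. World frame = base frame: x ahead of the robot, y to its left, z up, the work surface at z = 0. Lengths are in m, angles in degrees, forces in N, time in s.
With the tool pointing down it reaches from about 0.3 to 0.75 m from the base axis. Payload 8.5 kg.
Tool frame: the origin (TCP) lies between the finger pads; the fingertips stand 19 mm ahead of it and the grasp point (between the pads) is the TCP; z points along the fingers, y is the direction in which the jaws open and shut (so a half turn about z gives the same grasp; the last joint's range is limited). The gripper opens to 85 mm and grips with 20 to 120 N. Pads are 22 mm wide; open, the fingers measure 114 mm over their backs; the gripper's body (76 mm by 85 mm) begins 54 mm behind the grasp point. The pads swing forward as they close: fully open they stand 13 mm farther back than shut.
Start: joints at [62.607, 21.807, 74.336, -0, 83.858, -12.336], TCP at [0.143, 0.531, 0.25] pointing down, gripper open.
Joint ranges: [-178.18, 178.18], [-50.72, 133.34], [12.68, 142.11], [-81.47, 261.47], [9.98, 163.14], [-165.26, 165.26]. Speed limits (degrees/s): [136.94, 136.94, 180, 180, 180, 180].

INTERFACE

Orientations are given as a 3x3 rotation matrix whose columns are the frame's x, y, z axes.
In Python, from rig import env gives the robot as it stands.
- The arm moves only by the shell command python3 -m pendant 'ROWS' [OPENING] [FORCE]. ROWS is JSON, a list of rows, each a list of 2 entries, a list of its own where there are three numbers: the shift along the tool's x, y, z scaled (see below), then the turn, a rotation vector about the tool's x, y, z scaled (see below). A call has 1 to 20 rows; each row shifts and turns the commanded pose from where the row before left it, along the tool's axes as they then stand; what a row does not reach is not made up. The controller multiplies each number of a shift by 0.1 m and each number of a turn by pi/2 rad. A row lasts 1/8 s, in which the tool goes at most 62.5 mm and 10.7 degrees, less where a joint would pass 70% of its speed; a pose out of reach is approached as far as the arm can. A call with a number of a shift or a turn outside -1 to 1 is refused whole. A call with a gripper value outside its range is refused whole. OPENING is the gripper command: -1 is shut, 1 is fully open, values between are in proportion, set as the call begins (- or left out, the last holds). The fingers move at their own pace and stop on an object; FORCE is the grip in N (left out, the last holds). Time passes only in rows, so rows that do not move let the fingers close. It gives the time, the measured TCP pose, the force and the opening at its end, in the units of the state.
- env.observe(): the state, without advancing time (a new reading comes with each control period).
- env.get_image(name): name is "scene" or "top" or "wrist"; returns a dict with "image" (384x512x3 uint8, red, green, blue), "K" (3x3 intrinsics, pixels), "R" (3x3) and "t" (3): a world point X has camera coordinates R X + t. Camera axes: x right, y down, z forward; pixel columns grow to the right and rows downward; lengths in m; the calibration is good to about 2 mm. The wrist camera is an equidistant fisheye: a pixel r from the principal point sees the ray r / f radians off the axis. A picture is of the moment at which its call begins. There is no depth.
- env.close_job(): hands the job in, once; it reports no verdict.
The state is a dict: "time_s": time; "q": joint angles; "qvel": joint speeds; "joint_efforts": joint torques, N m; "position": TCP position; "tool_rot": TCP orientation; "ft_force": force on the tool from outside, world axes, zero at the start; "wrist_torque": the same for the moment, N m; "grip_width": finger opening in m.
Only numpy, scipy, OpenCV 4.12 (cv2) and the standard library are available. Lean on these libraries where they do the work, as an engineer would, in place of code of your own. Each camera call takes 0.05 s, during which the arm holds its last target.

## Working session

There is one attempt and no reset: what is moved stays moved. The work goes in short steps, Python scripts to look and compute and a shell command to move; the robot and the scene stay as the last step left them, time stands still between calls to the robot, and variables do not carry over. Pictures are saved under pics/ and viewed, and the job is handed in when it is done.

```bash
ls; mkdir -p pics; python3 - <<'E'
from rig import env
import cv2
s=env.observe(); print(s)
for n in("scene","top","wrist"):
    d=env.get_image(n); cv2.imwrite(f"pics/{n}0.png",d["image"][:,:,::-1]); print(n,d["K"],d["R"],d["t"])
E
```

```text
pics
{'time_s': 0.0, 'q': array([ 6.26082249e+01,  2.18407135e+01,  7.43842464e+01,  2.23274788e-04,
        8.38587725e+01, -1.23353531e+01]), 'qvel': array([ 0.03028624, -0.03855476,  0.05002948,  0.01250689,  0.02091245,
       -0.06330153]), 'joint_efforts': array([-3.50773671e-04, -4.48459375e+01, -2.31271988e+01, -1.68237348e-04,
        4.78648013e-03, -1.70756550e-05]), 'position': array([0.14274599, 0.53087835, 0.24971734]), 'tool_rot': array([[-9.65670270e-01,  2.59770039e-01, -6.75793142e-04],
       [ 2.59770726e-01,  9.65669452e-01, -1.29577379e-03],
       [ 3.15989586e-04, -1.42684150e-03, -9.99998932e-01]]), 'ft_force': array([ 0.36680425, -0.44098086, -0.12711473]), 'wrist_torque': array([-0.02238059, -0.02811984,  0.02965274]), 'grip_width': 0.08546598799518808}
scene [[371.04461974   0.         251.29678039]
 [  0.         371.04461974 200.75465751]
 [  0.           0.           1.        ]] [[-0.246671    0.96898823 -0.01467047]
 [ 0.71975253  0.17304529 -0.67231809]
 [-0.64892967 -0.17640049 -0.74011699]] [ 0.04914248 -0.32454929  1.76095399]
top [[439.9210644    0.         251.47998684]
 [  0.         439.9210644  193.09630552]
 [  0.           0.           1.        ]] [[-0.02649463 -0.99948097 -0.01832562]
 [-0.98473756  0.02924958 -0.17157038]
 [ 0.17201734  0.01350023 -0.98500141]] [0.08470303 0.5026596  1.57116405]
wrist [[297.31863964   0.         255.62381191]
 [  0.         297.31863964 190.59526684]
 [  0.           0.           1.        ]] [[ 0.26063903  0.96543361 -0.00228993]
 [ 0.92791077 -0.24985268  0.27668617]
 [ 0.26654998 -0.07424007 -0.9609576 ]] [-0.54768972 -0.03725065  0.38063023]
```

View pics/scene0.png

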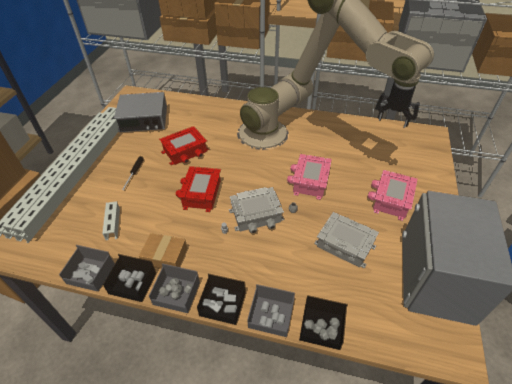

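View pics/top0.png

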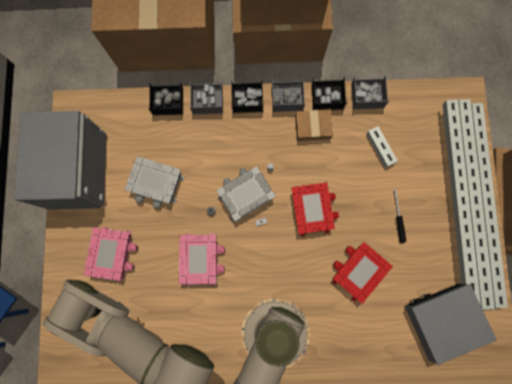

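View pics/wrist0.png

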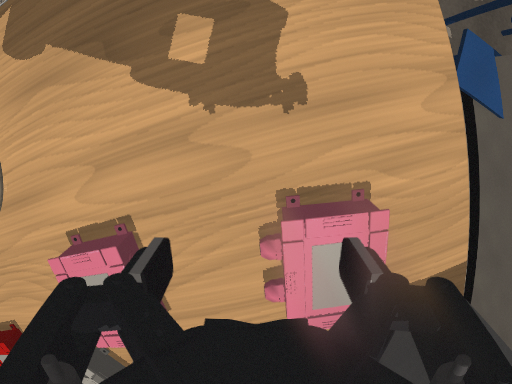

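The scene and top views show two grey boxes. The work box is near top (246,193) / scene (257,208), and the closed done_box is near top (153,181). Next I'll zoom in on the work box.

```bash
python3 - <<'E'
import cv2,numpy as np
a=cv2.imread("pics/top0.png")[150:235,190:300]; b=cv2.imread("pics/scene0.png")[175:245,210:310]
cv2.imwrite("pics/z0.png",np.vstack([cv2.resize(a,(550,425)[:2],interpolation=cv2.INTER_CUBIC)]))
cv2.imwrite("pics/z1.png",cv2.resize(b,(800,560),interpolation=cv2.INTER_CUBIC))
E
```

```text
(no output)
```

View pics/z0.png

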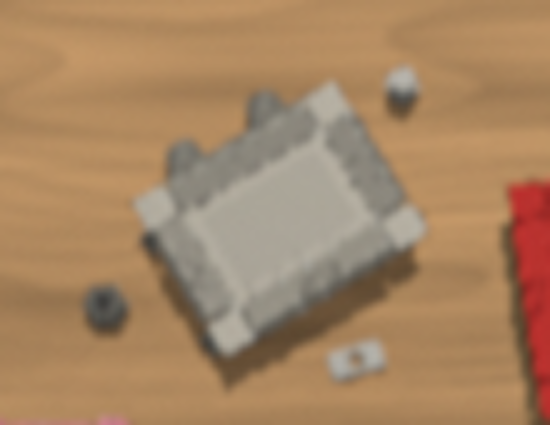

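View pics/z1.png

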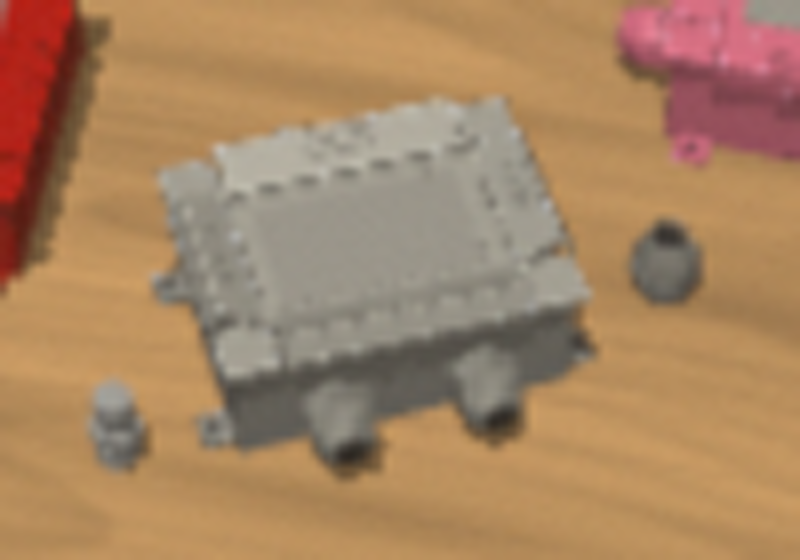

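```bash
cat > h.py <<'E'
import numpy as np,cv2
from rig import env
def ray(d,u,v,fish=False):
    K=d["K"]; x=(u-K[0,2])/K[0,0]; y=(v-K[1,2])/K[1,1]
    if fish:
        r=np.hypot(x,y); s=np.sin(r)/r if r>1e-9 else 1; c=np.array([x*s,y*s,np.cos(r)])
    else: c=np.array([x,y,1.])
    R=d["R"]; return -R.T@d["t"], R.T@c/np.linalg.norm(c)
def onz(d,u,v,z,fish=False):
    o,r=ray(d,u,v,fish); return o+r*(z-o[2])/r[2]
def proj(d,X,fish=False):
    c=d["R"]@np.asarray(X,float)+d["t"]; K=d["K"]
    if fish:
        h=np.hypot(c[0],c[1]); th=np.arctan2(h,c[2]); p=c[:2]/max(h,1e-9)*th
    else: p=c[:2]/c[2]
    return p*[K[0,0],K[1,1]]+[K[0,2],K[1,2]]
def tri(rs):
    A=np.zeros((3,3));b=np.zeros(3)
    for o,r in rs:
        P=np.eye(3)-np.outer(r,r);A+=P;b+=P@o
    X=np.linalg.solve(A,b); return X,[np.linalg.norm((np.eye(3)-np.outer(r,r))@(X-o)) for o,r in rs]
E
python3 - <<'E'
from h import *
d=env.get_image("top"); s=env.get_image("scene"); w=env.get_image("wrist")
g=cv2.cvtColor(d["image"],cv2.COLOR_RGB2HSV)
sub=g[150:235,190:300]; m=((sub[...,1]<60)&(sub[...,2]>165)).astype(np.uint8)
n,l,st,c=cv2.connectedComponentsWithStats(m)
for i in range(1,n):
    if st[i,4]>8: print(st[i],c[i]+[190,150])
z=np.array([[153,208],[330,100],[405,227],[230,333]])/5+[190,150]
P=[onz(d,*p,0.0645) for p in z]
print(np.round(P,4)); 
P=np.array(P);ce=P.mean(0);print("c",ce)
ex=(P[0]+P[1]-P[2]-P[3]);ey=(P[0]+P[3]-P[1]-P[2]);print(np.linalg.norm(ex)/2,np.linalg.norm(ey)/2,np.degrees(np.arctan2(ex[1],ex[0])),np.degrees(np.arctan2(-ey[0],ey[1])))
zs=np.array([[557,280],[250,352],[190,180]])/8+[210,175]
for a,b in zip(z,zs): print(tri([ray(d,*a),ray(s,*b)]))
st=env.observe(); C=-w["R"].T@w["t"]; print("cam in tool",st["tool_rot"].T@(C-st["position"]), "\n",st["tool_rot"].T@w["R"].T)
E
```

```text
[77 14  6  3 15] [269.93333333 165.13333333]
[62 17  8  8 39] [255.17948718 170.25641026]
[ 37  26  38  44 688] [245.10319767 194.46511628]
[27 37  8  8 39] [220.38461538 190.82051282]
[77 41  8  8 40] [270.75 194.6 ]
[71 68  6  5 16] [263.8125 219.9375]
[66 70  4  4 13] [257.38461538 221.61538462]
[[ 5.101e-01  1.823e-01  6.450e-02]
 [ 5.865e-01  5.150e-02  6.450e-02]
 [ 4.907e-01 -1.000e-04  6.450e-02]
 [ 4.172e-01  1.282e-01  6.450e-02]]
c [0.50116485 0.09044507 0.0645    ]
0.10814187249633768 0.14965922984283767 29.25141612436988 30.05307202228868
(array([0.51037638, 0.18455362, 0.06102947]), [np.float64(0.0020355593658295456), np.float64(0.002035559365829602)])
(array([0.58568738, 0.05671883, 0.06220847]), [np.float64(0.005410143150884843), np.float64(0.005410143150884897)])
(array([0.49032208, 0.00320803, 0.06141299]), [np.float64(0.003543581208991249), np.float64(0.0035435812089912168)])
cam in tool [ 0.06902464 -0.00131657 -0.12496085] 
 [[-8.74597270e-04 -9.60896431e-01 -2.76906634e-01]
 [ 9.99998941e-01 -5.18185805e-04 -1.36029046e-03]
 [ 1.16360916e-03 -2.76907530e-01  9.60895866e-01]]
```

The box measures about (0.501, 0.090) with yaw about 30°, and the two-view height of its corners is about 61–62 mm. I'll shut the fingers, turn the tool to the box's axes and move to look with the wrist camera.

```bash
python3 -m pendant '[[[0,0,0],[0,0,0.1]],[[0,0,0],[0,0,0.1]],[[0,0,0],[0,0,0.1]],[[0,0,0],[0,0,0.1]],[[0,0,0],[0,0,0.1]],[[-0.555,0.082,0],[0,0,0]],[[-0.555,0.082,0],[0,0,0]],[[-0.555,0.082,0],[0,0,0]],[[-0.555,0.082,0],[0,0,0]],[[-0.555,0.082,0],[0,0,0]],[[-0.555,0.082,0],[0,0,0]],[[-0.555,0.082,0],[0,0,0]],[[-0.555,0.082,0],[0,0,0]],[[-0.555,0.082,0],[0,0,0]],[[-0.555,0.082,0],[0,0,0]],[[-0.555,0.082,0],[0,0,0]],[[0,0,0],[0,0,0]],[[0,0,0],[0,0,0]]]' -1 20
python3 - <<'E'
from h import *
s=env.observe(); print(s["time_s"],s["position"],s["tool_rot"],s["grip_width"])
d=env.get_image("wrist"); cv2.imwrite("pics/w1.png",d["image"][:,:,::-1]); np.savez("w1.npz",**d)
E
```

```text
time_s: 2.55
position: [0.5254, 0.0474, 0.2501]
tool_rot: [[-0.499, 0.867, -0.001], [0.867, 0.499, 0.0], [0.001, -0.0, -1.0]]
ft_force: [0.1, 0.3, -0.0]
grip_width: 0.0001
2.55 [0.52537059 0.04739659 0.25012163] [[-4.98974335e-01  8.66616429e-01 -7.60385121e-04]
 [ 8.66616464e-01  4.98974700e-01  3.92525657e-04]
 [ 7.19582120e-04 -4.63102036e-04 -9.99999634e-01]] 9.504606609466449e-05
```

View pics/w1.png

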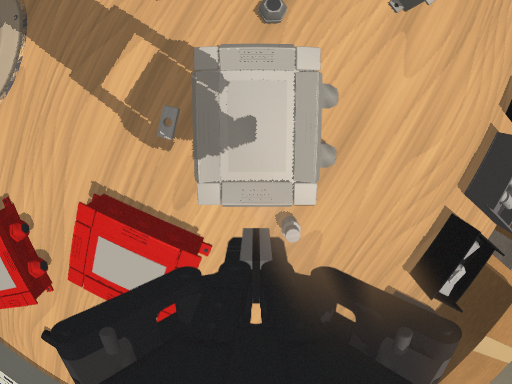

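The wrist view has the work box upright and whole: lid corners near (195,47), (320,47), (318,204) and (197,204), glands on the right (+x), and all four sections raised. I'll zoom in for the corner pixels.

```bash
python3 - <<'E'
import cv2
a=cv2.imread("pics/w1.png")[35:215,180:345]
cv2.imwrite("pics/w1z.png",cv2.resize(a,None,fx=3.3,fy=3.3,interpolation=cv2.INTER_CUBIC))
E
```

```text
(no output)
```

View pics/w1z.png

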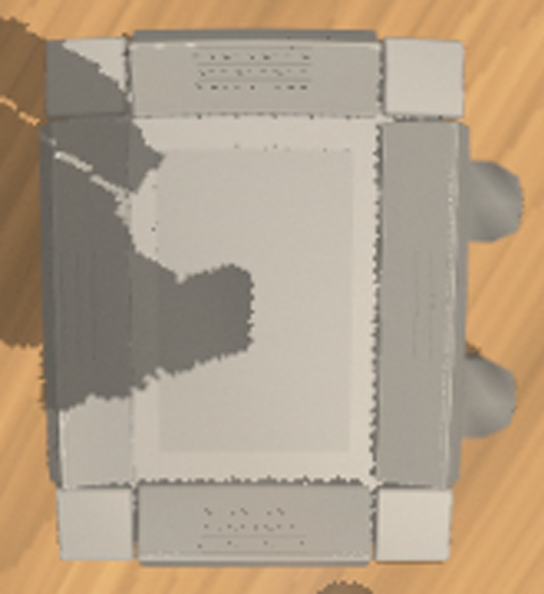

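```bash
python3 -m pendant '[[[0,-0.3,0],[0,0,0]],[[0,-0.3,0],[0,0,0]],[[0,0,0],[0,0,0]]]'
python3 - <<'E'
from h import *
d=env.get_image("wrist"); cv2.imwrite("pics/w2.png",d["image"][:,:,::-1]); np.savez("w2.npz",**d)
w=np.load("w1.npz")
c=proj(d,[.501,.09,.0645],True); print(c)
x,y=int(c[0])-85,max(0,int(c[1])-90)
a=d["image"][y:y+180,x:x+170,::-1]; print(x,y)
cv2.imwrite("pics/w2z.png",cv2.resize(a,None,fx=3.3,fy=3.3,interpolation=cv2.INTER_CUBIC))
z=np.array([[464,40],[449,559],[59,559],[47,40]])/3.3+[180,35]
P=np.array([onz(w,*p,.0645,True) for p in z]); print(np.round(P,4), P.mean(0))
ex=(P[0]+P[1]-P[2]-P[3]);ey=(P[0]+P[3]-P[1]-P[2]);print(np.linalg.norm(ex)/2,np.linalg.norm(ey)/2,np.degrees(np.arctan2(ex[1],ex[0])),np.degrees(np.arctan2(-ey[0],ey[1])))
E
```

```text
time_s: 2.98
position: [0.4723, 0.0178, 0.251]
tool_rot: [[-0.5, 0.866, 0.0], [0.866, 0.5, -0.0], [-0.0, 0.0, -1.0]]
ft_force: [0.6, -0.3, -0.7]
grip_width: 0.0002
[313.66238585 126.99296003]
228 36
[[ 0.5167  0.1974  0.0645]
 [ 0.6022  0.0486  0.0645]
 [ 0.4876 -0.0174  0.0645]
 [ 0.4028  0.1316  0.0645]] [0.5023182  0.09005089 0.0645    ]
0.1318509407027813 0.17151490242776282 29.942335481665815 29.752711933887127
```

View pics/w2z.png

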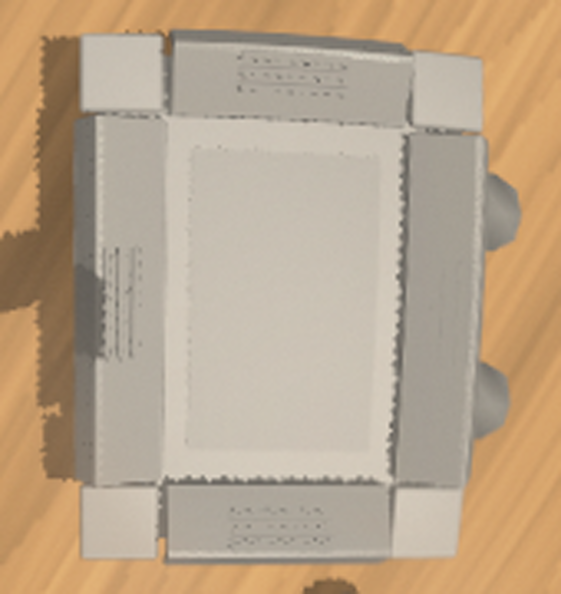

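```bash
python3 - <<'E'
from h import *
w=np.load("w1.npz"); d=np.load("w2.npz"); t=env.get_image("top")
n=["++","+-","--","-+","left","right","near","far"]
a=np.array([[464,40],[449,559],[59,559],[47,40],[254,71],[251,528],[87,305],[424,305]])/3.3+[180,35]
b=np.array([[482,60],[457,557],[81,557],[80,36],[293,75],[278,528],[122,303],[447,318]])/3.3+[228,36]
c=np.array([.5023,.0901]);th=np.radians(29.85);Rb=np.array([[np.cos(th),np.sin(th)],[-np.sin(th),np.cos(th)]])
for k,p,q in zip(n,a,b):
    X,e=tri([ray(w,*p,True),ray(d,*q,True)]); print(k,np.round(X,4),np.round(e[0],4),"box",np.round(Rb@(X[:2]-c),4))
s=env.observe();T=s["tool_rot"]
for k,p in dict(near=(-.057,0),left=(0,.077),far=(.057,0),right=(0,-.077)).items():
    X=np.r_[Rb.T@p+c,0]; print(k,np.round(X,4),"shift tool",np.round(T.T@(X-s["position"]),4))
print(np.degrees(np.arctan2(T[1,0],T[0,0]))-90,s["position"])
E
```

```text
++ [0.517  0.1968 0.0643] 0.0006 box [0.0659 0.0853]
+- [0.6014 0.0488 0.067 ] 0.0003 box [ 0.0654 -0.0852]
-- [ 0.4876 -0.0162  0.0672] 0.0001 box [-0.0657 -0.0849]
-+ [0.4026 0.1313 0.0629] 0.0006 box [-0.066   0.0853]
left [0.4661 0.1525 0.0723] 0.0002 box [-0.0004  0.0721]
right [0.5373 0.0266 0.0731] 0.0003 box [-0.0012 -0.0725]
near [0.4569 0.0632 0.0684] 0.0002 box [-0.0528 -0.0007]
far [0.5484 0.115  0.0721] 0.0012 box [ 0.0524 -0.0013]
near [0.4529 0.0617 0.    ] shift tool [0.0485 0.0035 0.2508]
left [0.464  0.1569 0.    ] shift tool [0.1254 0.0607 0.2508]
far [0.5517 0.1185 0.    ] shift tool [0.0482 0.1175 0.2509]
right [0.5406 0.0233 0.    ] shift tool [-0.0286  0.0603  0.2509]
29.99145711036678 [0.47377686 0.01795699 0.25079211]
```

The lid outline comes out at 131.9 × 171.5 mm, with corners at 63–67 mm (text: 64.5) and pads at about 68–73 mm. The box is at (0.5023, 0.0901) with yaw 29.85°. First I'll go to flap_near.

```bash
python3 -m pendant '[[[0.485,0.035,0],[0,0,0]],[[0,0,0.5],[0,0,0]],[[0,0,0.5],[0,0,0]],[[0,0,0.45],[0,0,0]],[[0,0,0],[0,0,0]],[[0,0,0],[0,0,0]]]'
```

```text
time_s: 3.82
position: [0.4537, 0.0612, 0.1067]
tool_rot: [[-0.5, 0.866, 0.002], [0.866, 0.5, -0.0], [-0.001, 0.002, -1.0]]
ft_force: [0.2, 0.4, 0.6]
grip_width: 0.0002
```

```bash
python3 -m pendant '[[[0,0,0.04],[0,0,0]],[[0,0,0.04],[0,0,0]],[[0,0,0.03],[0,0,0]],[[0,0,0.03],[0,0,0]],[[0,0,0],[0,0,0]]]'
```

```text
time_s: 4.45
position: [0.452, 0.0606, 0.0914]
tool_rot: [[-0.499, 0.866, -0.001], [0.866, 0.499, -0.001], [0.0, -0.002, -1.0]]
ft_force: [-4.2, -2.9, 6.7]
grip_width: -0.0001
```

```bash
python3 -m pendant '[[[0,0,0.03],[0,0,0]],[[0,0,0.03],[0,0,0]],[[0,0,0.02],[0,0,0]],[[0,0,0],[0,0,0]]]'
```

```text
time_s: 4.95
position: [0.4527, 0.0609, 0.0834]
tool_rot: [[-0.499, 0.866, 0.0], [0.866, 0.499, -0.0], [-0.0, 0.0, -1.0]]
ft_force: [-0.9, -0.5, 3.1]
grip_width: 0.0002
```

```bash
python3 -m pendant '[[[0,0,0.015],[0,0,0]],[[0,0,0],[0,0,0]]]'
```

```text
time_s: 5.2
position: [0.4528, 0.0609, 0.0831]
tool_rot: [[-0.499, 0.866, 0.001], [0.866, 0.499, -0.0], [-0.001, 0.001, -1.0]]
ft_force: [-5.4, 0.0, 21.2]
grip_width: 0.0001
```

Flap near has reached its hard stop: 21 N at flush height. Next I'll lift, move to flap_left and check whether the box shifted.

```bash
python3 -m pendant '[[[0,0,-0.4],[0,0,0]],[[0.385,0.286,0],[0,0,0]],[[0.385,0.286,0],[0,0,0]],[[0,0,0],[0,0,0]],[[0,0,0],[0,0,0]]]'
python3 - <<'E'
from h import *
d=env.get_image("top"); g=cv2.cvtColor(d["image"],cv2.COLOR_RGB2BGR); cv2.imwrite("pics/s2.png",cv2.resize(g[145:235,190:310],(800,600),interpolation=cv2.INTER_CUBIC))
w=env.get_image("wrist"); cv2.imwrite("pics/w3.png",w["image"][:,:,::-1])
E
```

```text
time_s: 5.82
position: [0.4636, 0.156, 0.1215]
tool_rot: [[-0.5, 0.866, -0.001], [0.866, 0.5, -0.0], [0.0, -0.001, -1.0]]
ft_force: [0.5, -0.8, 0.4]
grip_width: 0.0001
```

View pics/w3.png

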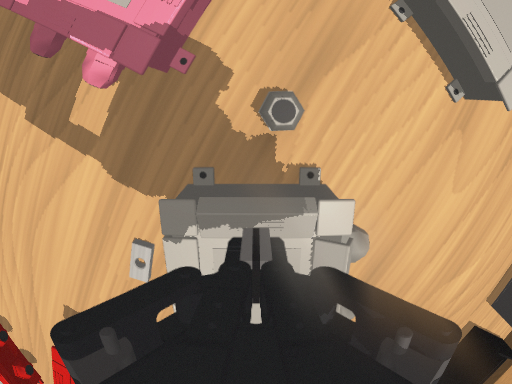

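View pics/s2.png

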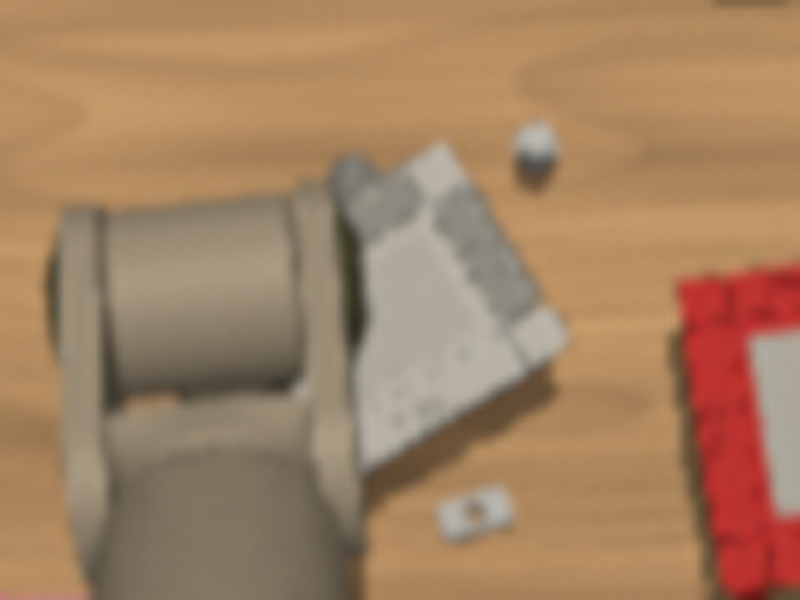

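Seen from above, flap_near is now as bright and level as the corners. The wrist view shows the tips over flap_left at (257,235). Now I'll press it.

```bash
python3 -m pendant '[[[0,0,0.15],[0,0,0]],[[0,0,0.04],[0,0,0]],[[0,0,0.04],[0,0,0]],[[0,0,0.03],[0,0,0]],[[0,0,0.03],[0,0,0]],[[0,0,0.03],[0,0,0]],[[0,0,0],[0,0,0]]]'
```

```text
time_s: 6.8
position: [0.4638, 0.1565, 0.0902]
tool_rot: [[-0.499, 0.866, 0.001], [0.866, 0.499, 0.001], [0.0, 0.001, -1.0]]
ft_force: [-0.8, 1.7, 5.2]
grip_width: 0.0002
```

```bash
python3 -m pendant '[[[0,0,0.03],[0,0,0]],[[0,0,0.03],[0,0,0]],[[0,0,0],[0,0,0]]]'
```

```text
time_s: 7.18
position: [0.4637, 0.1562, 0.0836]
tool_rot: [[-0.499, 0.866, -0.0], [0.866, 0.499, -0.0], [-0.0, -0.0, -1.0]]
ft_force: [-0.6, 0.0, -0.7]
grip_width: -0.0002
```

```bash
python3 -m pendant '[[[0,0,0.02],[0,0,0]],[[0,0,0],[0,0,0]]]'
```

```text
time_s: 7.42
position: [0.4638, 0.1562, 0.0832]
tool_rot: [[-0.499, 0.866, 0.001], [0.866, 0.499, -0.0], [-0.001, 0.001, -1.0]]
ft_force: [-5.4, -0.2, 17.4]
grip_width: 0.0001
```

Flap left is at its stop (17 N, flush). Next is flap_far.

```bash
python3 -m pendant '[[[0,0,-0.4],[0,0,0]],[[-0.386,0.284,0],[0,0,0]],[[-0.386,0.284,0],[0,0,0]],[[0,0,0],[0,0,0]],[[0,0,0.15],[0,0,0]],[[0,0,0.04],[0,0,0]],[[0,0,0.04],[0,0,0]],[[0,0,0.03],[0,0,0]],[[0,0,0.03],[0,0,0]],[[0,0,0.03],[0,0,0]],[[0,0,0],[0,0,0]]]'
```

```text
time_s: 8.8
position: [0.5526, 0.1182, 0.0908]
tool_rot: [[-0.499, 0.867, 0.004], [0.867, 0.499, 0.001], [-0.001, 0.004, -1.0]]
ft_force: [2.4, 4.3, 5.9]
grip_width: -0.0
```

```bash
python3 -m pendant '[[[0,0,0.03],[0,0,0]],[[0,0,0.03],[0,0,0]],[[0,0,0],[0,0,0]]]'
```

```text
time_s: 9.18
position: [0.5511, 0.1176, 0.0835]
tool_rot: [[-0.499, 0.866, -0.001], [0.866, 0.499, -0.0], [0.0, -0.001, -1.0]]
ft_force: [0.4, 1.4, 1.0]
grip_width: 0.0002
```

```bash
python3 -m pendant '[[[0,0,0.02],[0,0,0]],[[0,0,0],[0,0,0]]]'
```

```text
time_s: 9.43
position: [0.5512, 0.1176, 0.0832]
tool_rot: [[-0.499, 0.866, 0.0], [0.866, 0.499, -0.0], [-0.0, 0.0, -1.0]]
ft_force: [-6.1, -0.2, 16.4]
grip_width: 0.0001
```

Flap far is at its stop. Last is flap_right.

```bash
python3 -m pendant '[[[0,0,-0.4],[0,0,0]],[[-0.384,-0.286,0],[0,0,0]],[[-0.384,-0.286,0],[0,0,0]],[[0,0,0],[0,0,0]],[[0,0,0.15],[0,0,0]],[[0,0,0.04],[0,0,0]],[[0,0,0.04],[0,0,0]],[[0,0,0.03],[0,0,0]],[[0,0,0.03],[0,0,0]],[[0,0,0.03],[0,0,0]],[[0,0,0],[0,0,0]]]'
```

```text
time_s: 10.8
position: [0.5412, 0.0218, 0.0906]
tool_rot: [[-0.499, 0.867, 0.003], [0.867, 0.499, -0.002], [-0.003, 0.002, -1.0]]
ft_force: [0.2, -3.7, 6.3]
grip_width: 0.0
```

```bash
python3 -m pendant '[[[0,0,0.03],[0,0,0]],[[0,0,0.03],[0,0,0]],[[0,0,0],[0,0,0]]]'
```

```text
time_s: 11.18
position: [0.5399, 0.0227, 0.0835]
tool_rot: [[-0.499, 0.867, -0.001], [0.867, 0.499, 0.0], [0.001, -0.001, -1.0]]
ft_force: [0.8, -0.5, 0.0]
grip_width: -0.0003
```

Now I'll press to the stop, lift straight up and go back to the first viewing place (box centre at tool x ≈ +50 mm).

```bash
python3 -m pendant '[[[0,0,0.02],[0,0,0]],[[0,0,0],[0,0,0]]]'; python3 -m pendant '[[[0,0,-0.4],[0,0,0]],[[0,0,-0.43],[0,0,0]],[[0,0,-0.43],[0,0,0]],[[0.27,0,-0.42],[0,0,0]],[[0,0,0],[0,0,0]],[[0,0,0],[0,0,0]]]'
python3 - <<'E'
from h import *
d=env.get_image("wrist"); np.savez("w5.npz",**d); cv2.imwrite("pics/w5.png",d["image"][:,:,::-1])
c=proj(d,[.5023,.0901,.0645],True); x,y=int(c[0])-85,max(0,int(c[1])-90); print(x,y)
cv2.imwrite("pics/w5z.png",cv2.resize(d["image"][y:y+180,x:x+170,::-1],None,fx=3.3,fy=3.3,interpolation=cv2.INTER_CUBIC))
t=env.get_image("top"); s=env.get_image("scene")
cv2.imwrite("pics/s5.png",cv2.resize(s["image"][175:245,210:310,::-1],(800,560),interpolation=cv2.INTER_CUBIC))
cv2.imwrite("pics/t5.png",t["image"][:,:,::-1])
E
```

```text
time_s: 11.42
position: [0.54, 0.0227, 0.0832]
tool_rot: [[-0.499, 0.866, 0.0], [0.866, 0.499, -0.0], [-0.0, 0.0, -1.0]]
ft_force: [-5.9, -0.0, 16.2]
grip_width: 0.0003
time_s: 12.18
position: [0.5264, 0.046, 0.249]
tool_rot: [[-0.499, 0.866, -0.001], [0.866, 0.499, 0.0], [0.001, -0.001, -1.0]]
ft_force: [0.2, -0.2, 0.3]
grip_width: 0.0003
172 34
```

View pics/w5z.png

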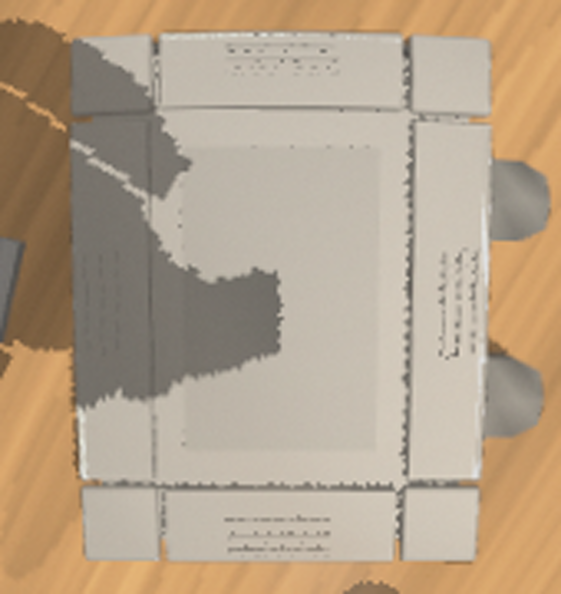

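View pics/s5.png

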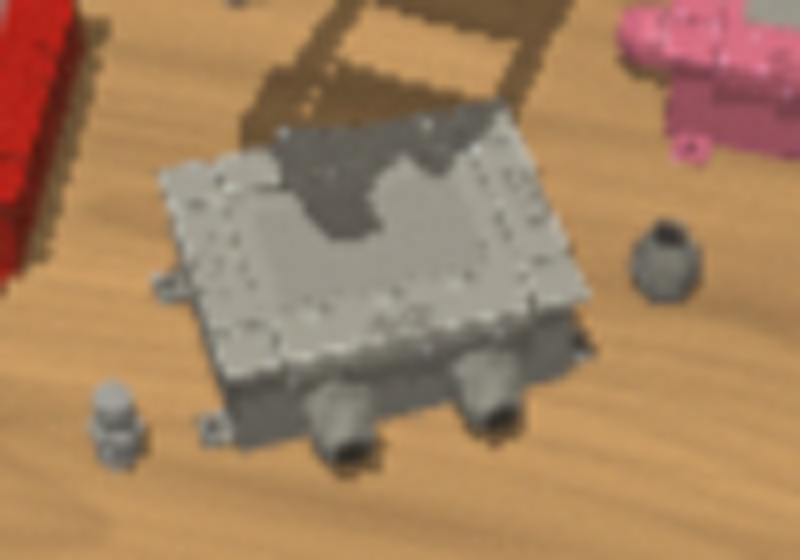

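View pics/w5.png

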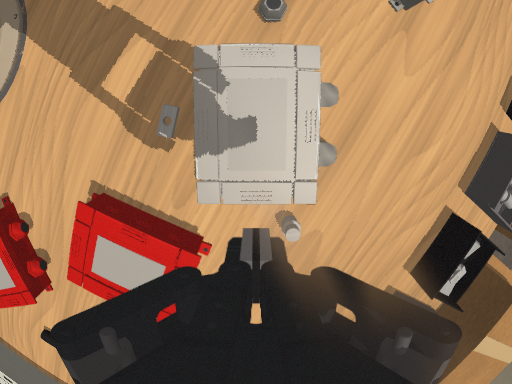

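All four sections now look shaded like the corners and flush with them, and the outline in the wrist zoom is straight: corners (72,37), (490,38), (478,560), (83,559). I'll check numerically that the box hasn't moved, then hand in.

```bash
python3 - <<'E'
from h import *
w=np.load("w5.npz")
z=np.array([[490,38],[478,560],[83,559],[72,37]])/3.3+[172,34]
P=np.array([onz(w,*p,.0645,True) for p in z]); print(P.mean(0))
ex=(P[0]+P[1]-P[2]-P[3]);print(np.degrees(np.arctan2(ex[1],ex[0])))
s=env.observe(); print(s["time_s"],np.round(s["ft_force"],1))
env.close_job()
E
```

```text
[0.50230599 0.08996559 0.0645    ]
29.817528860559634
12.325 [ 0.4  0.  -0.9]
the job is handed in; nothing more can be done
```

I pressed the box's four rim sections with closed fingertips, in the order near, left, far, right. I then lifted the hand clear and handed the job in at 12.3 s.

- **Shut:** Each section ended on a hard stop at flush height, with 16–21 N on the wrist and the TCP at 83.1–83.2 mm. In the last wrist and scene pictures all four sections lie level with the corners.
- **Box position:** The box did not move measurably. It was at (0.5023, 0.0901) with yaw 29.8° before, and (0.5023, 0.0900) with yaw 29.8° after. I saw no bystander shifted in the pictures I viewed, though I did not measure them.
- **Disagreements:** Corner heights from two wrist views came out at 63–67 mm against the stated 64.5 mm. The ridge marks measured about 13 mm out from the fold, not the roughly 18 mm I expected with the sections open. I therefore aimed 17 mm out from the fold, using the lid outline instead of the ridges.

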